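Tip one tin out of the tilting pantry bin

TASK

Push the wooden bar of the tilting metal bin to tip it slowly forward until the front tin starts to slide, and hold it tilted while that tin drops into the cream tray; the rear tin must stay in the bin. Then let the bin back down to its rest and leave it. Do not touch the tins, and do not disturb the jam jar or the salt shaker.

Things in the scene. Friction and masses are not known exactly. Their poses are not given: they have to be found in the camera images.
- stand: fixed wooden stand, base 200 x 140 mm and 12 mm thick, with two cheeks 90 mm tall carrying the hinge of the bin. Origin on the work surface straight below the hinge; x points horizontally the way the mouth of the bin points (tins leave along +x), y lies along the hinge, z up; the base runs from x = 0 back to x = -200 mm
- bin (a joint): tilt of the bin about the hinge, rad: 0 at rest, grows as the mouth goes down (bar pushed along the stand's +x), stop at 1.0. It falls back to 0 by its own weight, so ease it back (a level push of about 6 to 9 N at the start, less as it tilts). The front tin slides at its friction angle, different each time (0.28 to 0.55 rad); the rear tin would follow 0.24 rad (14 degrees) later
- hinge (a point): centre of the hinge axis, 75 mm above the work surface; same axes as the stand
- bar_mid (a point): middle of the round wooden handle bar fixed to the bin, 14 mm thick, 101 mm free between two flat uprights, parallel to the hinge; at rest 60 mm behind and 140 mm above the hinge (215 mm above the work surface), over the front tin with about 85 mm free beneath it. It swings with the bin
- front_tin: flat round food tin lying flat in the front of the bin, 86 mm diameter, 40 mm high, about 0.2 kg; origin at the centre of its underside, z along its axis; it starts about 50 mm behind the hinge
- rear_tin: tin of the same kind in the rear of the bin, against the rear wall; origin at the centre of its underside; must stay in the bin
- tray: loose cream plastic tray, 220 (x) x 300 (y) mm, 46 mm high, walls 6 mm, inside 184 x 264 mm, inner floor 6 mm up; origin at the centre of its underside; it stands in front of the mouth, its length along the way the tin leaves and its near edge under the lip
- jam: bystander: jam jar, 72 mm diameter, 102 mm high, origin under its centre
- salt: bystander: salt shaker, 44 mm diameter, 90 mm high, origin under its centre
- lip (a point): middle of the front edge of the open-topped sheet-metal bin's floor, 30 mm in front of the hinge and 7 mm above it. Bin 92 mm wide inside, walls 46 mm high, open at the mouth. The floor is level at rest from the lip to 100 mm behind the hinge; then a rear part, 96 mm long, slopes 14 degrees down to the rear wall
Mind the look-alikes: they are no part of the job. What is shaped like the rear_tin but blue is not meant. What is shaped like the front_tin but orange is not meant.

How it is judged:
By the outcome, as a careful person would: the job done as asked, in the order asked, and still so for the second after the job is handed in, with the robot touching nothing.
It also fails if it takes over 54 s, if anything falls off the work surface, if the arm or the gripper's body presses on something with over 40 N, if the wrist force passes 120 N, or if a joint passes its speed limit or range.

ROBOT

A 7-joint arm with a two-finger parallel gripper is mounted at the origin on a cart in front of the work surface, level with it; the furniture and walls round the work are solid. World frame = base frame: x ahead of the robot, y to its left, z up, the work surface at z = 0. Lengths are in m, angles in rad, forces in N, time in s.
With the tool pointing down it reaches from about 0.425 to 0.875 m from the base axis. Payload 4.7 kg.
Tool frame: the origin (TCP) lies where the fingers leave the gripper's body, on its centre line; the fingertips stand 70 mm ahead of it and the grasp point (between the pads) lies 51 mm ahead of it; z points along the fingers, y is the line along which they close (so a half turn about z gives the same grasp; the last joint's range is limited). The gripper opens to 87 mm and grips with 3 to 60 N. Pads are 19 mm wide; open, the fingers measure 117 mm over their backs; the gripper's body (75 mm by 190 mm) begins 51 mm behind the grasp point.
Start: joints at [-1.162, 0.321, -0.07, 1.45, 0.023, 1.371, -0.057], TCP at [0.25, 0.6, 0.292] pointing down, gripper open.
Joint ranges: [-2.86, 2.86], [-0.3, 2.09], [-1.38, 1.24], [0.06, 2.45], [-1.56, 4.7], [0.09, 2.05], [-2.69, 2.69]. Speed limits (rad/s): [2.57, 2.57, 3.14, 3.14, 3.14, 3.14, 3.14].

INTERFACE

Orientations are given as a rotation vector (axis times angle).
In Python, from bench import ctrl gives the robot as it stands.
- The arm moves only by the tool play_rows, never from a script. Its argument "increments" is a list that holds one entry, the list of rows, each a list of 7 numbers: the shift along the tool's x, y, z as a fraction of full scale, then the turn, a rotation vector about the tool's x, y, z as a fraction of full scale, then the gripper command: -1 is shut, 1 is fully open, values between are in proportion. A call has 1 to 8 rows; each row is the pose to reach, as a shift and turn from the pose commanded when the call began, along the tool's axes at that moment; what a row does not reach only later rows make up. Full scale, the value 1, is 0.1 m for a shift and 90 degrees for a turn. A row lasts 1/10 s, in which the tool goes at most 50 mm and 8.59 degrees, less where a joint would pass 70% of its speed; a pose out of reach is approached as far as the arm can. A call with a number of a shift or a turn outside -1 to 1 is refused whole. A call with a gripper value outside its range is refused whole. The fingers move at their own pace and stop on an object; "squeeze" is the grip in N (left out, the last holds). Time passes only in rows, so rows that repeat a pose let the fingers close. It gives the time, the measured TCP pose, the force, the opening and the grip force at its end, in the units of the state.
- ctrl.get_state(): the state, without advancing time (a new reading comes with each control period).
- ctrl.get_image(name): name is "scene" or "side" or "wrist"; returns the picture (420x560x3 uint8, red, green, blue); there is no depth.
- ctrl.get_calibration(name): a dict with "vertical_fov" (degrees; the focal length in pixels is half the picture's height over the tangent of half this angle, whatever the lens; pixels are square), "cx", "cy" (the principal point, pixels), "R" (3x3) and "t" (3): a world point X has camera coordinates R X + t; the wrist camera has in their place "T_tool_cam" (4x4, takes a point from camera to tool coordinates, whose origin is the TCP and whose axes are the flange's). Camera axes: x right, y down, z forward; pixel columns grow to the right and rows downward; lengths in m; the calibration is good to about 2 mm. A picture is of the moment at which its call begins: read the wrist's pose just before it. get_calibration takes no time and is no camera call.
- ctrl.close_job(): hands the job in; it is judged then, once.
The state is a dict: "time": time; "joint_positions": joint angles; "qd": joint speeds; "joint_torque": joint torques, N m; "position": TCP position; "tool_rot": TCP orientation; "ft_force": force on the tool from outside, world axes, zero at the start; "torque": the same for the moment, N m; "grip_width": opening from 0.0 (shut) to 1.0 (fully open); "grip_force": force on a finger pad.
Only numpy, scipy, OpenCV 4.12 (cv2) and the standard library are available. Lean on these libraries where they do the work, as an engineer would, in place of code of your own. Each camera call takes 0.05 s, during which the arm holds its last target. There are 200 camera calls.

## Working session

There is one attempt and no reset: what is moved stays moved. The work goes in short steps, Python scripts to look and compute and a tool call to move; the robot and the scene stay as the last step left them, time stands still between calls to the robot, and variables do not carry over. Pictures are saved under pics/ and viewed, at most 10 in all, crops included, and the job is handed in when it is done.

Besides the shell and the picture viewer there is one more tool, called after "Request:" in YAML: its name, and indented under it one key for each argument. play_rows: Moves the arm, as the interface text tells. Shift numbers are shares of 0.1 m and turn numbers shares of 90 degrees, none past 1 either way. Its arguments: {"type":"object","properties":{"increments":{"type":"array"},"squeeze":{"type":"number"}},"required":["increments"]}

```bash
mkdir -p pics; python3 - <<'E'
from bench import ctrl
import cv2,numpy as np
s=ctrl.get_state();print(s['time'],s['position'],s['tool_rot'],s['ft_force'])
for n in("scene","side"):
    im=ctrl.get_image(n);cv2.imwrite(f"pics/{n}0.png",im[:,:,::-1])
    c=ctrl.get_calibration(n);print(n,c['vertical_fov'],c['cx'],c['cy'],np.round(c['R'],4).tolist(),c['t'], (-np.array(c['R']).T@np.array(c['t'])).round(3))
    print([k for k in c])
E
```

```text
0.0 [0.24989441 0.5995752  0.29115493] [-6.15977010e-01 -3.08036523e+00  3.00917097e-03] [-0.75203    -0.79256292 -0.34987438]
scene 50.839954385315046 277.79386701458884 208.04297064098643 [[0.7923, -0.6099, -0.0145], [-0.3395, -0.421, -0.8411], [0.507, 0.6713, -0.5406]] [-0.32835648  0.35256022  1.06787676] [-0.162 -0.769  0.869]
['vertical_fov', 'cx', 'cy', 'R', 't']
side 42.085361659361695 279.0121926113311 206.097213066972 [[-0.993, -0.1165, -0.0184], [-0.0395, 0.4754, -0.8789], [0.1111, -0.8721, -0.4766]] [0.51835436 0.07320536 1.59151976] [0.341 1.413 0.832]
['vertical_fov', 'cx', 'cy', 'R', 't']
```

View pics/scene0.png

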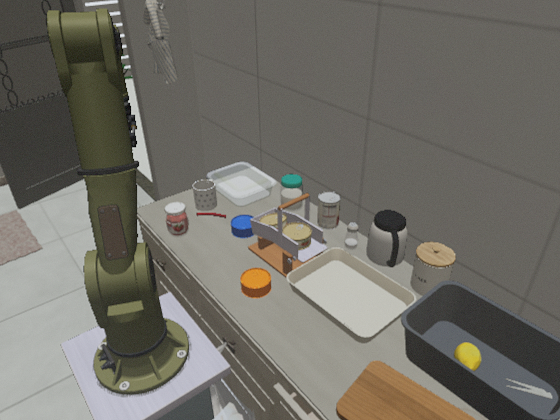

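View pics/side0.png

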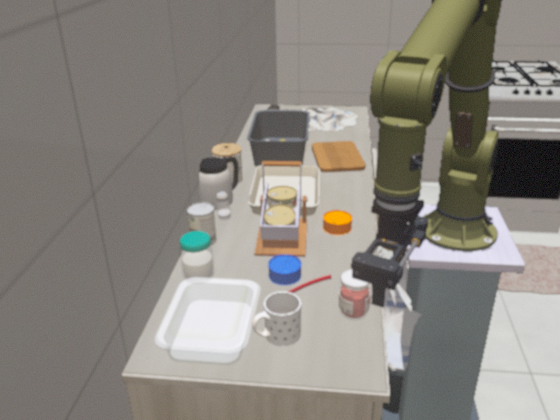

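```bash
python3 - <<'E'
import cv2,numpy as np
a=cv2.imread('pics/scene0.png')[170:320,220:420];b=cv2.imread('pics/side0.png')[140:290,190:390]
f=lambda i:cv2.resize(i,None,fx=4,fy=4,interpolation=cv2.INTER_CUBIC)[:, :]
cv2.imwrite('pics/ca.png',f(a));cv2.imwrite('pics/cb.png',f(b))
E
```

```text
(no output)
```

View pics/ca.png

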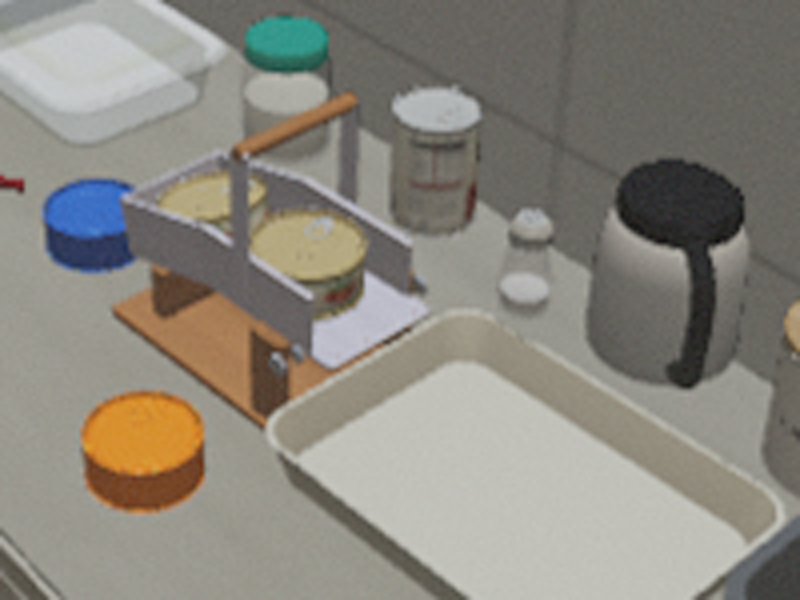

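View pics/cb.png

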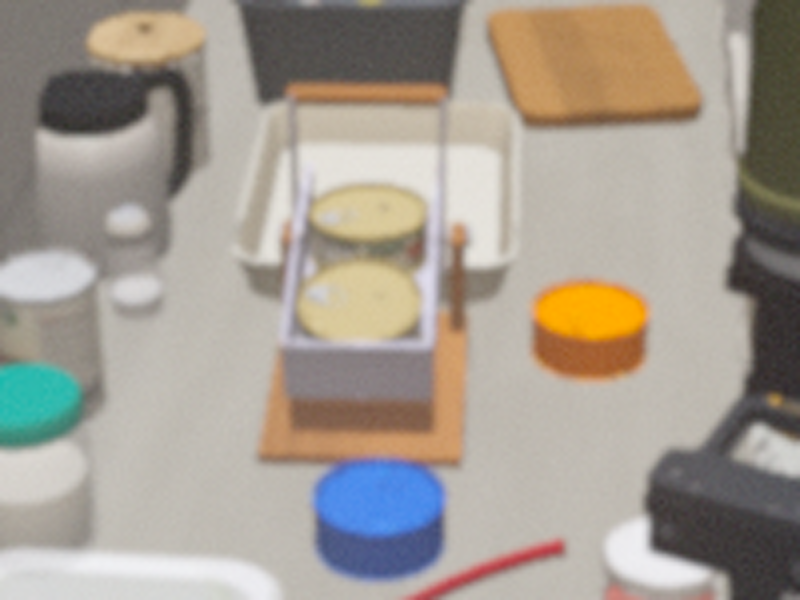

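```bash
cat > h.py <<'E'
from bench import ctrl
import numpy as np
def ray(n,u,v):
    c=ctrl.get_calibration(n);R=np.array(c['R']);t=np.array(c['t'])
    f=210/np.tan(np.radians(c['vertical_fov'])/2)
    d=R.T@np.array([(u-c['cx'])/f,(v-c['cy'])/f,1]);return -R.T@t,d/np.linalg.norm(d)
def tri(a,b):
    A=np.zeros((3,3));y=np.zeros(3);L=[ray('scene',*a),ray('side',*b)]
    for o,d in L:
        P=np.eye(3)-np.outer(d,d);A+=P;y+=P@o
    X=np.linalg.solve(A,y);return X.round(4),[round(float(np.linalg.norm((np.eye(3)-np.outer(d,d))@(X-o))),4) for o,d in L]
def pl(n,u,v,z):
    o,d=ray(n,u,v);return (o+d*(z-o[2])/d[2]).round(4)
E
python3 - <<'E'
from h import *
A=lambda x,y:(220+x/4,170+y/4)
B=lambda x,y:(190+x/4,140+y/4)
n=tri(A(238,150),B(445,93));f=tri(A(353,101),B(290,92));print(n,f)
print('bar plane',pl('scene',*A(238,150),.215),pl('scene',*A(353,101),.215),pl('side',*B(445,93),.215),pl('side',*B(290,92),.215))
print('stand back',pl('side',*B(260,458),.012),pl('side',*B(462,461),.012),pl('scene',*A(115,311),.012))
print('stand front near',pl('scene',*A(265,420),.012))
print('tray',[pl('scene',*A(*p),.046) for p in((470,312),(270,435),(782,510))])
print('hinge pin near',pl('scene',*A(278,360),.075))
print('rear tin top',pl('side',*B(360,302),.1), 'front top',pl('side',*B(368,212),.122),pl('scene',*A(308,243),.122))
print('jam',pl('scene',*A(435,110),.102),pl('side',*B(45,265),.102),'salt',pl('scene',*A(525,300),0),'green',pl('scene',*A(287,45),.1),pl('side',*B(20,400),.1))
E
```

```text
(array([0.4526, 0.0379, 0.2185]), [0.001, 0.001]) (array([0.5594, 0.0407, 0.2164]), [0.0001, 0.0001])
bar plane [0.4572 0.0428 0.215 ] [0.561  0.0425 0.215 ] [0.4523 0.0314 0.215 ] [0.5598 0.0378 0.215 ]
stand back [0.5649 0.1915 0.012 ] [0.4283 0.1829 0.012 ] [0.4297 0.1696 0.012 ]
stand front near [ 0.4421 -0.0046  0.012 ]
tray [array([ 0.6146, -0.0358,  0.046 ]), array([ 0.4112, -0.0492,  0.046 ]), array([ 0.6268, -0.3131,  0.046 ])]
hinge pin near [ 0.4441 -0.0171  0.075 ]
rear tin top [0.5026 0.1266 0.1   ] front top [0.507 0.035 0.122] [0.5082 0.0279 0.122 ]
jam [0.7293 0.1289 0.102 ] [0.7298 0.0961 0.102 ] salt [ 0.7032 -0.0111  0.    ] green [0.7057 0.2947 0.1   ] [0.7033 0.2704 0.1   ]
```

The stand's +x runs almost along world −y (yaw ≈ 0.055 rad). In the scene picture the bar ends are at (279,207) and (308,195), which triangulate to a mid-point of about (0.506, 0.040, 0.216), matching the given height. I'll set out above it.

Request:
play_rows:
  increments:
    - [[-0.4,-0.3,-0.4,0,0,-0.09,1],[-0.7,-0.6,-0.4,0,0,-0.18,1],[-1,-0.92,-0.4,0,0,-0.287,1],[-1,-0.92,-0.4,0,0,-0.287,1],[-1,-0.92,-0.4,0,0,-0.287,1]]

```text
time: 0.6
position: [0.3077, 0.4756, 0.3324]
tool_rot: [-0.083, 3.141, 0.001]
ft_force: [-0.7, 0.2, -0.1]
grip_width: 1.001
grip_force: 0.0
```

Request:
play_rows:
  increments:
    - [[-0.3,-0.5,0,0,0,0,1],[-0.6,-1,0,0,0,0,1],[-0.6,-1,0,0,0,0,1]]

```text
time: 0.9
position: [0.3752, 0.3769, 0.3319]
tool_rot: [-0.079, 3.14, -0.003]
ft_force: [0.8, -0.3, -0.1]
grip_width: 1.0
grip_force: 0.0
```

Request:
play_rows:
  increments:
    - [[-0.3,-0.5,0,0,0,0,1],[-0.6,-1,0,0,0,0,1],[-0.6,-1,0,0,0,0,1]]

```text
time: 1.2
position: [0.4407, 0.28, 0.3319]
tool_rot: [-0.078, 3.14, -0.003]
ft_force: [-0.8, -0.6, -0.4]
grip_width: 1.003
grip_force: 0.0
```

Request:
play_rows:
  increments:
    - [[-0.3,-0.5,0,0,0,0,1],[-0.55,-1,0,0,0,0,1],[-0.55,-1,0,0,0,0,1]]

```text
time: 1.5
position: [0.501, 0.1826, 0.3319]
tool_rot: [-0.077, 3.14, -0.004]
ft_force: [0.2, -0.2, 0.4]
grip_width: 1.0
grip_force: 0.0
```

Request:
play_rows:
  increments:
    - [[0,-0.5,0,0,0,0,0.3],[0,-1,0,0,0,0,0.3],[0,-1,0,0,0,0,0.3],[0,-1,0,0,0,0,0.3]]

```text
time: 1.9
position: [0.5043, 0.0877, 0.3321]
tool_rot: [0.086, -3.14, -0.001]
ft_force: [-0.1, 1.6, 0.5]
grip_width: 0.724
grip_force: 0.0
```

```bash
python3 - <<'E'
from bench import ctrl
import cv2,numpy as np
s=ctrl.get_state();print(s['time'],s['position'],s['tool_rot'],s['joint_positions'])
im=ctrl.get_image("wrist");cv2.imwrite("pics/w1.png",im[:,:,::-1])
c=ctrl.get_calibration("wrist");print(c)
E
```

```text
1.9 [0.50425321 0.08766203 0.33212769] [ 8.56382554e-02 -3.14025380e+00 -1.29496752e-03] [-5.40938417e-01  1.09657178e-03  3.19207002e-01  1.73852558e+00
 -1.20317792e-03  1.40203455e+00  1.40379556e+00]
{'vertical_fov': 59.81673424379347, 'cx': 276.0385938037245, 'cy': 210.34358803899644, 'T_tool_cam': array([[ 3.54276244e-04, -9.66853767e-01, -2.55330506e-01,
         6.98012071e-02],
       [ 9.99999440e-01,  5.97115065e-04, -8.73561518e-04,
        -3.71729146e-04],
       [ 9.97067937e-04, -2.55330054e-01,  9.66853437e-01,
        -9.34494278e-02],
       [ 0.00000000e+00,  0.00000000e+00,  0.00000000e+00,
         1.00000000e+00]])}
```

View pics/w1.png

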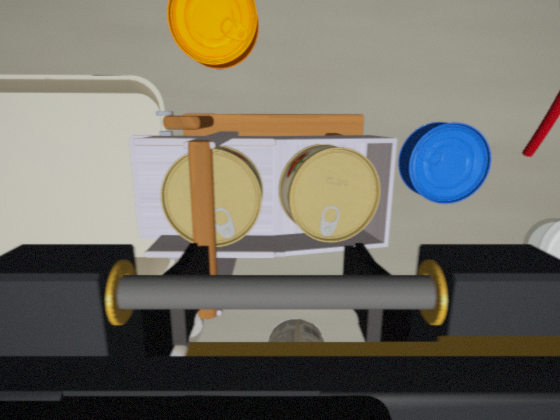

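```bash
python3 - <<'E'
from h import *
from scipy.spatial.transform import Rotation as Ro
c=ctrl.get_calibration("wrist");s=ctrl.get_state();T=c['T_tool_cam'];R=Ro.from_rotvec(s['tool_rot']).as_matrix()
f=210/np.tan(np.radians(c['vertical_fov'])/2);p=s['position'];o=p+R@T[:3,3]
def w(u,v,z):
    d=R@T[:3,:3]@np.array([(u-c['cx'])/f,(v-c['cy'])/f,1]);return (o+d*(z-o[2])/d[2]).round(4)
a,b=w(202,142,.215),w(207,318,.215);m=(a+b)/2;print(a,b,m,np.linalg.norm(a-b))
print('tool-frame delta',R.T@(m-p), 'tins',w(212,197,.122),w(333,194,.105),R.round(3).tolist())
E
```

```text
[0.4522 0.0435 0.215 ] [0.5643 0.0474 0.215 ] [0.50825 0.04545 0.215  ] 0.11216782069738186
tool-frame delta [-0.0017452  -0.04390801  0.11698103] tins [0.5057 0.0341 0.122 ] [0.5007 0.1396 0.105 ] [[-0.998, -0.057, -0.0], [-0.057, 0.998, 0.001], [0.0, 0.001, -1.0]]
```

The wrist view shows the bar from (202,142) to (207,318), mid (0.508, 0.045), which agrees with the triangulation to 5 mm. Both tins are clear below. I'll straddle the bar with the fingers partly open.

Request:
play_rows:
  increments:
    - [[0,-0.43,0,0,0,0,0.3],[0,-0.43,0,0,0,0,0.3],[0,-0.43,0,0,0,0,0.3],[0,-0.43,0.24,0,0,0,0.3],[0,-0.43,0.48,0,0,0,0.3],[0,-0.43,0.72,0,0,0,0.3],[0,-0.43,0.72,0,0,0,0.3]]

```text
time: 2.65
position: [0.5045, 0.0466, 0.2569]
tool_rot: [0.094, -3.134, 0.001]
ft_force: [0.3, -0.3, 0.2]
grip_width: 0.649
grip_force: 0.0
```

Request:
play_rows:
  increments:
    - [[0,0,0,0,0,0,-0.4],[0,0,0,0,0,0,-0.4],[0,0,0,0,0,0,-0.4],[0,0,0,0,0,0,-0.4],[0,0,0,0,0,0,-0.4],[0,0,0,0,0,0,-0.4]]

```text
time: 3.25
position: [0.5066, 0.044, 0.2606]
tool_rot: [-0.088, 3.14, 0.0]
ft_force: [-0.3, 1.2, 0.1]
grip_width: 0.313
grip_force: 0.0
```

```bash
python3 - <<'E'
from bench import ctrl
import cv2,numpy as np
s=ctrl.get_state();print(s['time'],s['position'],s['ft_force'],s['grip_width'])
a=ctrl.get_image("side")[110:310,190:390];b=ctrl.get_image("wrist")[100:300,80:440]
cv2.imwrite("pics/m1.png",cv2.hconcat([cv2.resize(a,(400,400)),cv2.resize(b,(400,222))[:,:] if 0 else cv2.copyMakeBorder(cv2.resize(b,(400,222)),0,178,0,0,0)])[:,:,::-1])
E
```

```text
3.25 [0.50658567 0.04404906 0.26057659] [-0.3229147   1.21824219  0.10935544] 0.3127941944864915
```

View pics/m1.png

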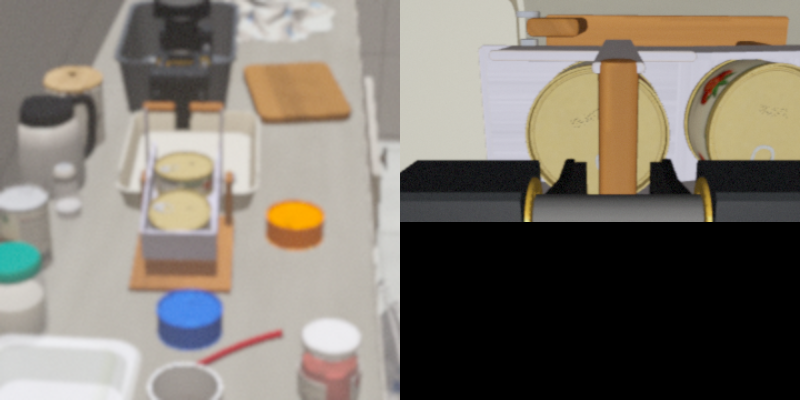

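Request:
play_rows:
  increments:
    - [[0,-0.03,0,0,0,0,-0.4],[0,-0.06,0,0,0,0,-0.4],[0,-0.08,-0.01,0,0,0,-0.4],[0,-0.1,-0.02,0,0,0,-0.4],[0,-0.12,-0.03,0,0,0,-0.4],[0,-0.14,-0.04,0,0,0,-0.4],[0,-0.16,-0.05,0,0,0,-0.4],[0,-0.18,-0.05,0,0,0,-0.4]]

```text
time: 4.15
position: [0.507, 0.0285, 0.2651]
tool_rot: [0.091, -3.139, -0.006]
ft_force: [-2.1, 7.4, 1.1]
grip_width: 0.3
grip_force: 3.4
```

Request:
play_rows:
  increments:
    - [[0,-0.02,-0.01,0,0,0,-0.4],[0,-0.04,-0.01,0,0,0,-0.4],[0,-0.06,-0.02,0,0,0,-0.4],[0,-0.08,-0.02,0,0,0,-0.4],[0,-0.1,-0.03,0,0,0,-0.4],[0,-0.12,-0.03,0,0,0,-0.4],[0,-0.14,-0.04,0,0,0,-0.4],[0,-0.16,-0.04,0,0,0,-0.4]]

```text
time: 4.95
position: [0.5082, 0.013, 0.2698]
tool_rot: [0.092, -3.14, -0.007]
ft_force: [-1.6, 7.1, 3.5]
grip_width: 0.299
grip_force: 3.3
```

```bash
cat > look.py <<'E'
from bench import ctrl
import cv2,numpy as np,sys
s=ctrl.get_state();print(round(s['time'],2),s['position'].round(4),s['ft_force'].round(1))
im=ctrl.get_image("wrist").astype(int);cv2.imwrite("pics/%s_w.png"%sys.argv[1],im[:,:,::-1])
sd=ctrl.get_image("side");cv2.imwrite("pics/%s_s.png"%sys.argv[1],sd[:,:,::-1])
def blobs(im):
    h=cv2.cvtColor(im.astype(np.uint8),cv2.COLOR_RGB2HSV)
    m=cv2.inRange(h,(20,70,100),(32,190,255))
    n,_,st,ce=cv2.connectedComponentsWithStats(m)
    return [(st[i].tolist(),ce[i].round().tolist()) for i in range(1,n) if st[i][4]>60]
print('wrist',blobs(im));print('side',blobs(sd))
E
python3 look.py a
```

```text
4.95 [0.5082 0.013  0.2698] [-1.6  7.1  3.5]
wrist [([375, 157, 53, 87, 316], [389.0, 194.0]), ([310, 159, 46, 109, 3377], [331.0, 213.0]), ([229, 161, 48, 114, 3962], [256.0, 217.0]), ([393, 160, 129, 110, 9562], [462.0, 210.0]), ([193, 264, 10, 61, 384], [197.0, 295.0]), ([350, 264, 10, 61, 345], [356.0, 297.0])]
side [([266, 0, 96, 21, 814], [313.0, 8.0]), ([459, 133, 34, 21, 250], [473.0, 142.0]), ([442, 165, 16, 13, 132], [451.0, 171.0]), ([268, 185, 28, 10, 179], [284.0, 190.0]), ([264, 196, 31, 15, 302], [281.0, 204.0]), ([420, 218, 12, 20, 130], [426.0, 226.0]), ([483, 221, 13, 20, 94], [491.0, 231.0]), ([438, 225, 50, 24, 535], [465.0, 240.0])][ WARN:0@0.517] global loadsave.cpp:1063 imwrite_ Unsupported depth image for selected encoder is fallbacked to CV_8U.
```

Request:
play_rows:
  increments:
    - [[0,-0.015,0,0,0,0,-0.4],[0,-0.03,-0.01,0,0,0,-0.4],[0,-0.045,-0.01,0,0,0,-0.4],[0,-0.06,-0.01,0,0,0,-0.4],[0,-0.075,-0.02,0,0,0,-0.4],[0,-0.09,-0.02,0,0,0,-0.4],[0,-0.105,-0.02,0,0,0,-0.4],[0,-0.12,-0.02,0,0,0,-0.4]]

```text
time: 5.85
position: [0.5091, 0.0009, 0.272]
tool_rot: [-0.092, 3.14, 0.007]
ft_force: [-1.6, 7.3, 3.0]
grip_width: 0.298
grip_force: 3.0
```

```bash
sed -i 's/im\[:,:,::-1\])$/im[:,:,::-1].astype(np.uint8))/' look.py; python3 look.py b
```

```text
5.85 [0.5091 0.0009 0.272 ] [-1.6  7.3  3. ]
wrist [([310, 156, 59, 118, 4446], [338.0, 210.0]), ([390, 157, 56, 87, 305], [406.0, 192.0]), ([407, 161, 140, 114, 10898], [483.0, 214.0]), ([242, 164, 35, 110, 2728], [262.0, 218.0]), ([462, 247, 13, 9, 67], [469.0, 250.0]), ([193, 264, 10, 61, 382], [197.0, 295.0]), ([350, 265, 10, 60, 355], [355.0, 296.0])]
side [([267, 0, 93, 19, 734], [311.0, 7.0]), ([458, 133, 35, 21, 251], [473.0, 142.0]), ([442, 165, 16, 13, 129], [451.0, 171.0]), ([267, 185, 29, 20, 369], [283.0, 194.0]), ([420, 217, 14, 21, 131], [426.0, 226.0]), ([437, 225, 51, 24, 510], [466.0, 240.0]), ([484, 224, 12, 17, 91], [491.0, 231.0])]
```

Request:
play_rows:
  increments:
    - [[0,-0.01,0,0,0,0,-0.4],[0,-0.02,0,0,0,0,-0.4],[0,-0.03,0,0,0,0,-0.4],[0,-0.04,-0.01,0,0,0,-0.4],[0,-0.05,-0.01,0,0,0,-0.4],[0,-0.06,-0.01,0,0,0,-0.4],[0,-0.06,-0.01,0,0,0,-0.4],[0,-0.06,-0.01,0,0,0,-0.4]]

```text
time: 6.75
position: [0.5095, -0.0056, 0.2727]
tool_rot: [-0.091, 3.14, 0.005]
ft_force: [-0.3, 6.2, -0.4]
grip_width: 0.3
grip_force: 2.7
```

```bash
python3 look.py c | grep -v side
```

```text
6.75 [ 0.5095 -0.0056  0.2727] [-0.3  6.2 -0.4]
wrist [([310, 156, 67, 117, 4868], [341.0, 207.0]), ([399, 158, 61, 86, 297], [416.0, 193.0]), ([415, 162, 145, 113, 11578], [495.0, 216.0]), ([249, 168, 28, 102, 1971], [265.0, 217.0]), ([310, 238, 18, 15, 97], [319.0, 243.0]), ([468, 249, 17, 14, 133], [478.0, 255.0]), ([193, 264, 14, 61, 380], [197.0, 295.0]), ([350, 264, 10, 61, 350], [355.0, 296.0])]
```

Request:
play_rows:
  increments:
    - [[0,-0.01,0,0,0,0,-0.4],[0,-0.02,0,0,0,0,-0.4],[0,-0.03,0,0,0,0,-0.4],[0,-0.04,0,0,0,0,-0.4],[0,-0.05,0,0,0,0,-0.4],[0,-0.06,0,0,0,0,-0.4],[0,-0.06,0,0,0,0,-0.4],[0,-0.06,0,0,0,0,-0.4]]

```text
time: 7.65
position: [0.5099, -0.0115, 0.273]
tool_rot: [-0.091, 3.139, 0.005]
ft_force: [-0.4, 4.8, 2.8]
grip_width: 0.305
grip_force: 2.6
```

```bash
python3 look.py d | grep -v side
```

```text
7.65 [ 0.5099 -0.0115  0.273 ] [-0.4  4.8  2.8]
wrist [([333, 156, 46, 52, 174], [359.0, 174.0]), ([310, 159, 67, 114, 4681], [341.0, 209.0]), ([407, 159, 61, 85, 293], [424.0, 193.0]), ([422, 163, 138, 112, 11376], [501.0, 217.0]), ([250, 167, 27, 101, 1901], [265.0, 217.0]), ([310, 238, 18, 14, 97], [319.0, 243.0]), ([476, 252, 19, 17, 199], [486.0, 259.0]), ([193, 264, 10, 61, 380], [197.0, 296.0]), ([350, 264, 10, 61, 347], [355.0, 296.0])]
```

The gap between the tins has grown from 38 to 45 px, so the front tin is starting to slide. I'll hold here.

Request:
play_rows:
  increments:
    - [[0,0,0,0,0,0,-0.4],[0,0,0,0,0,0,-0.4],[0,0,0,0,0,0,-0.4],[0,0,0,0,0,0,-0.4]]

```text
time: 8.15
position: [0.5099, -0.0115, 0.2729]
tool_rot: [-0.091, 3.139, 0.005]
ft_force: [-0.6, 5.9, 3.5]
grip_width: 0.3
grip_force: 2.6
```

```bash
python3 look.py e | grep -v side
```

```text
8.15 [ 0.5099 -0.0115  0.2729] [-0.6  5.9  3.5]
wrist [([210, 153, 67, 122, 5674], [246.0, 209.0]), ([407, 159, 63, 85, 296], [425.0, 192.0]), ([422, 163, 138, 112, 11366], [501.0, 217.0]), ([313, 165, 22, 49, 135], [327.0, 186.0]), ([310, 178, 18, 68, 862], [318.0, 216.0]), ([268, 233, 8, 17, 107], [272.0, 241.0]), ([476, 252, 19, 17, 198], [486.0, 259.0]), ([193, 264, 10, 61, 378], [197.0, 295.0]), ([350, 265, 10, 60, 348], [356.0, 297.0])]
```

It is sliding now and the rear tin hasn't moved. I'll keep holding.

Request:
play_rows:
  increments:
    - [[0,0,0,0,0,0,-0.4],[0,0,0,0,0,0,-0.4],[0,0,0,0,0,0,-0.4],[0,0,0,0,0,0,-0.4],[0,0,0,0,0,0,-0.4],[0,0,0,0,0,0,-0.4],[0,0,0,0,0,0,-0.4],[0,0,0,0,0,0,-0.4]]

```text
time: 9.05
position: [0.5099, -0.0118, 0.2729]
tool_rot: [-0.091, 3.139, 0.005]
ft_force: [-0.4, 4.0, 1.3]
grip_width: 0.301
grip_force: 2.4
```

Request:
play_rows:
  increments:
    - [[0,0,0,0,0,0,-0.4],[0,0,0,0,0,0,-0.4],[0,0,0,0,0,0,-0.4],[0,0,0,0,0,0,-0.4],[0,0,0,0,0,0,-0.4],[0,0,0,0,0,0,-0.4]]

```text
time: 9.65
position: [0.51, -0.0117, 0.2729]
tool_rot: [-0.091, 3.139, 0.005]
ft_force: [-0.2, 4.9, 2.7]
grip_width: 0.301
grip_force: 2.4
```

```bash
python3 look.py f | grep -v side; python3 -c "
import cv2
a=cv2.imread('pics/f_w.png');b=cv2.imread('pics/f_s.png')
cv2.imwrite('pics/f.png',cv2.hconcat([cv2.resize(a,(400,300)),cv2.resize(b[120:270,190:390],(400,300))]))"
```

```text
9.65 [ 0.51   -0.0117  0.2729] [-0.2  4.9  2.7]
wrist [([110, 140, 57, 68, 213], [151.0, 165.0]), ([58, 142, 98, 95, 7149], [106.0, 190.0]), ([407, 159, 62, 85, 288], [425.0, 193.0]), ([423, 163, 137, 112, 11341], [501.0, 217.0]), ([476, 252, 19, 17, 199], [486.0, 259.0]), ([193, 264, 10, 61, 389], [197.0, 295.0]), ([350, 265, 10, 60, 343], [356.0, 297.0])]
```

View pics/f.png

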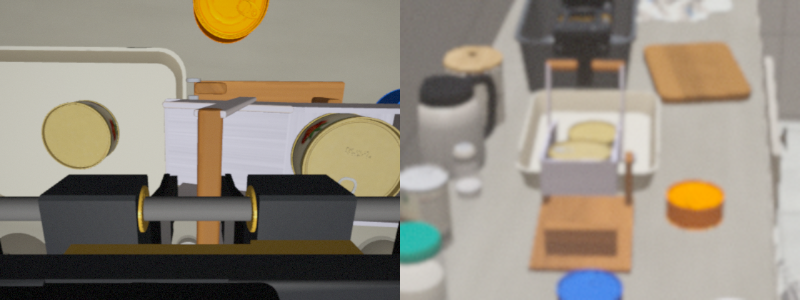

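The front tin lies flat in the tray, centred near (80,134) in the left half of the view. The rear tin is still in the bin, so I'll ease the bin back.

Request:
play_rows:
  increments:
    - [[0,0.02,0,0,0,0,-0.4],[0,0.04,0,0,0,0,-0.4],[0,0.06,0,0,0,0,-0.4],[0,0.08,0,0,0,0,-0.4],[0,0.1,0.01,0,0,0,-0.4],[0,0.12,0.01,0,0,0,-0.4],[0,0.14,0.02,0,0,0,-0.4],[0,0.16,0.02,0,0,0,-0.4]]

```text
time: 10.55
position: [0.5091, 0.0034, 0.2703]
tool_rot: [-0.089, 3.14, 0.002]
ft_force: [1.6, 5.4, -2.0]
grip_width: 0.306
grip_force: 2.5
```

Request:
play_rows:
  increments:
    - [[0,0.02,0,0,0,0,-0.4],[0,0.04,0.01,0,0,0,-0.4],[0,0.06,0.01,0,0,0,-0.4],[0,0.08,0.02,0,0,0,-0.4],[0,0.1,0.02,0,0,0,-0.4],[0,0.12,0.03,0,0,0,-0.4],[0,0.14,0.03,0,0,0,-0.4],[0,0.16,0.04,0,0,0,-0.4]]

```text
time: 11.35
position: [0.5079, 0.0189, 0.2662]
tool_rot: [-0.089, 3.14, 0.001]
ft_force: [0.4, 5.3, 0.3]
grip_width: 0.297
grip_force: 2.8
```

Request:
play_rows:
  increments:
    - [[0,0.015,0,0,0,0,-0.4],[0,0.03,0.01,0,0,0,-0.4],[0,0.045,0.01,0,0,0,-0.4],[0,0.06,0.02,0,0,0,-0.4],[0,0.075,0.02,0,0,0,-0.4],[0,0.09,0.03,0,0,0,-0.4],[0,0.1,0.03,0,0,0,-0.4],[0,0.11,0.04,0,0,0,-0.4]]

```text
time: 12.15
position: [0.5072, 0.0298, 0.2623]
tool_rot: [0.088, -3.14, -0.001]
ft_force: [-0.0, 6.5, 1.3]
grip_width: 0.303
grip_force: 3.0
```

Request:
play_rows:
  increments:
    - [[0,0.01,0,0,0,0,-0.4],[0,0.02,0,0,0,0,-0.4],[0,0.03,0,0,0,0,-0.4],[0,0.04,0.01,0,0,0,-0.4],[0,0.05,0.01,0,0,0,-0.4],[0,0.06,0.01,0,0,0,-0.4],[0,0.07,0.01,0,0,0,-0.4],[0,0.07,0.01,0,0,0,-0.4]]

```text
time: 12.95
position: [0.5067, 0.0363, 0.261]
tool_rot: [0.088, -3.14, -0.0]
ft_force: [-0.5, 5.5, -3.4]
grip_width: 0.301
grip_force: 2.6
```

Still in contact, so I continue slowly.

Request:
play_rows:
  increments:
    - [[0,0.01,0,0,0,0,-0.4],[0,0.02,0,0,0,0,-0.4],[0,0.03,0,0,0,0,-0.4],[0,0.04,0,0,0,0,-0.4],[0,0.05,0,0,0,0,-0.4],[0,0.06,0,0,0,0,-0.4],[0,0.06,0,0,0,0,-0.4],[0,0.06,0,0,0,0,-0.4]]

```text
time: 13.75
position: [0.5067, 0.042, 0.2613]
tool_rot: [-0.088, 3.14, -0.0]
ft_force: [-0.8, -0.8, 0.2]
grip_width: 0.302
grip_force: 0.0
```

Request:
play_rows:
  increments:
    - [[0,0.02,0,0,0,0,0.2],[0,0.02,0,0,0,0,0.2],[0,0.02,0,0,0,0,0.2],[0,0.02,0,0,0,0,0.2],[0,0.02,-0.2,0,0,0,0.2],[0,0.02,-0.5,0,0,0,0.2],[0,0.02,-0.9,0,0,0,0.2],[0,0.02,-0.9,0,0,0,0.2]]

```text
time: 14.55
position: [0.5086, 0.0441, 0.3568]
tool_rot: [-0.087, 3.131, 0.003]
ft_force: [0.0, 0.2, -0.5]
grip_width: 0.599
grip_force: 0.0
```

Request:
play_rows:
  increments:
    - [[0,0.3,0,0,0,0,0.2],[0,0.7,0,0,0,0,0.2],[0,1,0,0,0,0,0.2],[0,1,0,0,0,0,0.2],[0,1,0,0,0,0,0.2],[0,1,0,0,0,0,0.2]]

```text
time: 15.15
position: [0.5011, 0.1425, 0.351]
tool_rot: [0.085, -3.14, 0.001]
ft_force: [0.1, -0.3, -1.1]
grip_width: 0.601
grip_force: 0.0
```

```bash
python3 look.py g | head -1; python3 -c "
import cv2
from bench import ctrl
a=ctrl.get_image('scene')[:,:,::-1];b=cv2.imread('pics/g_s.png')
cv2.imwrite('pics/g.png',cv2.hconcat([cv2.resize(a[170:320,220:420],(400,300)),cv2.resize(b[120:270,190:390],(400,300))]))"
```

```text
15.15 [0.5011 0.1425 0.351 ] [ 0.1 -0.3 -1.1]
```

View pics/g.png

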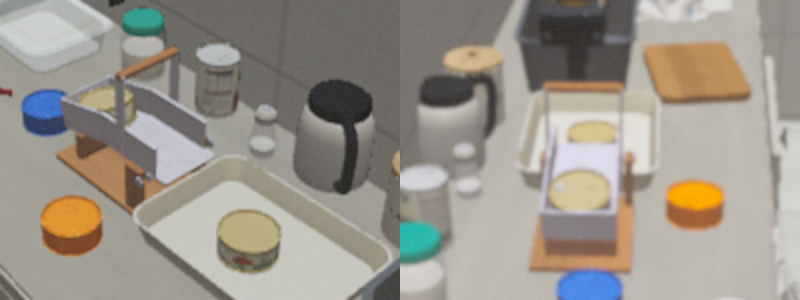

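The bin is back at rest with the rear tin in it, at (105,105) in the left half of the view. The front tin is in the tray at (249,238), and the bystanders haven't moved.

```bash
python3 -c "
from bench import ctrl
print(ctrl.close_job())"
```

```text
the job is handed in; nothing more can be done
None
```

The job is handed in at about 15 s of the 54 s limit: the front tin slid into the cream tray, the rear tin stayed in the bin, the bin is back at rest with the arm clear, and the jam jar and salt shaker look undisturbed in the last pictures.

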